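# Back off the mitre gauge's lock knob and swing the gauge square

## Task

The mitre gauge on the router-table top is locked at an angle: roll a fingertip round the knurled rim of its lock knob, anticlockwise seen from above, and back it off two full turns from tight. Then push the wooden fence round with a fingertip until the gauge is square, fully up against its stop, and leave it there with the lock still loose. Work by touch alone: never take the knob or the fence between the fingers, and leave the other things on the top where they are.

Things in the scene. Friction and masses are not known exactly. Their poses are not given: they have to be found in the camera images.
- router_top: White-faced router-table top, 600 x 400 x 25 mm, lying fixed on the grey table. Origin: centre of its underside; x along its long side, away from the robot (within 0.3 rad); z up. A mitre track runs along x at y = +50 mm with the mitre gauge's steel bar flush in it, fixed. Gauge pivot at (50, 50) mm and lock knob's axis at (-45, 50) mm in this frame; both are vertical.
- lock_knob: Lock knob: upright round steel knob with ribbed (knurled) rim, 45 mm diameter over the ribs, rim 22 mm high. Origin on its vertical axis, half-way up the rim; z up. Tight, the rim spans 46 to 68 mm above the table. A 10 mm stud stands fixed on the axis, its end 81 mm above the table. A black line on the knob's top, from stud to rim, turns with it. Turning it takes about 2 N at the rim.
- knob_foot (a point): Fixed point on the knob's axis at the upper face of the gauge's flat half-round aluminium plate, 35 mm above the table. Below the rim are only a 24 mm neck and a 28 mm washer. Within 70 mm of the axis nothing stands more than 47 mm above the table, except the knob and its stud.
- lock_turn (a joint): Angle of the lock knob in rad: 0 when tight (the start), growing as it is backed off, anticlockwise seen from above; 6.28 per turn, up to 6 turns. The knob rises 1.5 mm per turn and stays where it is left. The gauge is clamped for the first third of a turn.
- head_swing (a joint): Angle of the gauge's head (plate and fence) about the pivot, in rad: 0 is square, against its fixed stop (it cannot go lower); positive with the fence's left (+y) end swung back towards the robot. Starts at 0.3 to 0.65. Locked while the knob is tight; with the lock backed off it swings at about 2 N pushed near the fence's end and stays where it is left.
- fence: Wooden fence on the front of the head: board 300 mm long (y), 18 mm thick (x), 50 mm high, lower edge 27 and top 77 mm above the table. Origin at its centre, 29 mm in front of the pivot; x across it, away from the robot; y along it to the left; z up. Square, it is parallel to y of router_top. The middle 170 mm are backed by the head's aluminium face, 10 mm thick; the ends are bare.
- fence_left (a point): Point on the back (robot-side) face of the fence, 120 mm left of its middle, half-way up; axes as the fence's. Pushed here along the fence's +x, the gauge swings towards square.
- glue_bottle_mid (a point): Bystander: white glue bottle with an orange cap, 56 mm in diameter, 165 mm high, standing on the top; this point is on its axis 80 mm above its foot.
- offcut_mid (a point): Bystander: wooden offcut 45 x 120 x 19 mm lying on the top; this point is its centre.
- try_square_mid (a point): Bystander: try square lying on the top, wooden stock 20 x 105 x 18 mm with a 115 mm steel blade; this point is the centre of the stock.

How it is judged (in metres and radians):
On the way, in this order (a step that is already met when the one before it is completed fails the run):
1. the lock knob is backed off two full turns (1.7 to 2.3) from tight (value of joint lock_turn between 10.6814 and 14.4513 rad), for 0.2 s.
2. the gauge is pushed square, within 0.03 rad of its stop (value of joint head_swing below 0.03 rad), for 0.2 s.
At the end, for the whole second after the job is handed in: The lock knob stands backed off by two full turns (1.7 to 2.3 turns from tight) and the gauge is square, its head within 0.03 rad of its stop, both at rest (all of step 1 and value of joint head_swing below 0.03 rad and angular speed of fence below 0.05 rad/s and angular speed of lock_knob below 0.1 rad/s); the robot touches nothing.
It fails at once if the fence is swung (its left end moved over 12 mm) before the lock is backed off 1.7 turns (value of joint lock_turn below 10.6814 rad and distance of fence_left from where it was at the start of the episode above 0.012 m).
It fails at once if the knob is taken between the fingers (horizontal distance between the grasp point and lock_knob below 0.012 m and z of the grasp point in the frame of lock_knob below 0.026 m and contact force between the fingers and lock_knob above 0.5 N).
It fails at once if the fence is taken between the fingers (x of the grasp point in the frame of fence between -0.009 and 0.009 m and y of the grasp point in the frame of fence between -0.155 and 0.155 m and z of the grasp point in the frame of fence below 0.04 m and contact force between the fingers and fence above 0.5 N).
It fails at once if the glue bottle, offcut or try square is moved more than 15 mm (distance of any of glue_bottle_mid, offcut_mid, try_square_mid from where it was at the start of the episode above 0.015 m).
It also fails if it takes over 61 s, if anything falls off the work surface, if the arm or the gripper's body presses on something with over 40 N, if the wrist force passes 120 N, or if a joint passes its speed limit or range.

## Robot

A 6-joint arm with a two-finger parallel gripper is mounted at the origin on the work surface. World frame = base frame: x ahead of the robot, y to its left, z up, the work surface at z = 0. Lengths are in mm, angles in rad, forces in N, time in s.
With the tool pointing down it reaches from about 275 to 1000 mm from the base axis. Payload 8.4 kg.
Tool frame: the origin (TCP) lies between the finger pads; the fingertips stand r.finger_overhang ahead of it and the grasp point (between the pads) is the TCP (r.finger_overhang is the distance from the TCP to the fingertips, in mm); z points along the fingers, y is the line along which they close (so a half turn about z gives the same grasp; the last joint's range is limited). The gripper opens to 85 mm and grips with 20 to 120 N. Pads are 22 mm wide; open, the fingers measure 114 mm over their backs; the gripper's body (76 mm by 85 mm) begins 54 mm behind the grasp point. The pads swing forward as they close: fully open they stand 13 mm farther back than shut.
Start: joints at [-1.322, 0.353, 1.633, -0, 1.155, -0.002], TCP at [155.11, -605.449, 250.281] pointing down, gripper open.
Joint ranges: [-2.63, 2.63], [-0.92, 2.1], [0.06, 2.66], [-1.3, 4.44], [0, 2.69], [-3.02, 3.02]. Speed limits (rad/s): [2.22, 2.22, 2.79, 3.14, 3.14, 3.14].

## Interface

Orientations are given as [roll, pitch, yaw] about the fixed x, y, z axes, in that order (R = Rz(yaw) Ry(pitch) Rx(roll)).
In Python, from rig import r, cams, sign_off gives the robot as it stands.
- The arm moves only by the shell command python3 -m crank 'ROWS' [FORCE]. ROWS is JSON, a list of rows, each a list of 7 numbers: the shift along the tool's x, y, z in m, then the turn, a rotation vector about the tool's x, y, z in rad, then the closure, from 0 (fully open) to 1 (shut). In form: [[dx, dy, dz, ax, ay, az, gripper], ...]. A call has 1 to 5 rows; each row is the pose to reach, as a shift and turn from the pose commanded when the call began, along the tool's axes at that moment; what a row does not reach only later rows make up. A row lasts 1/10 s, in which the tool goes at most 50 mm and 8.59 degrees, less where a joint would pass 70% of its speed; a pose out of reach is approached as far as the arm can. A call with a gripper value outside its range is refused whole. The fingers move at their own pace and stop on an object; FORCE is the grip in N (left out, the last holds). Time passes only in rows, so rows that repeat a pose let the fingers close. It gives the time, the measured TCP pose, the force, the opening and the grip force at its end, in the units of the state.
- r.sense(): the state, without advancing time (a new reading comes with each control period).
- cams.grab_frame(name): name is "scene" or "top" or "wrist"; returns a dict with "image" (480x640x3 uint8, red, green, blue), "fx", "fy", "cx", "cy" (pixels), "position" and "orientation" of the camera in the world. Camera axes: x right, y down, z forward; pixel columns grow to the right and rows downward; lengths in mm; the calibration is good to about 2 mm. A picture is of the moment at which its call begins. There is no depth.
- sign_off(): hands the job in; it is judged then, once.
The state is a dict: "clock": time; "qpos": joint angles; "qvel": joint speeds; "joint_efforts": joint torques, N m; "eef_pos": TCP position; "tcp_rot": TCP orientation; "contact_force": force on the tool from outside, world axes, zero at the start; "wrist_torque": the same for the moment, N m; "opening": opening from 0.0 (shut) to 1.0 (fully open); "grasp_force": force on a finger pad.
Only numpy, scipy, OpenCV 4.12 (cv2) and the standard library are available. Lean on these libraries where they do the work, as an engineer would, in place of code of your own. Each camera call takes 0.05 s, during which the arm holds its last target. There are 200 camera calls.

## Working session

There is one attempt and no reset: what is moved stays moved. The work goes in short steps, Python scripts to look and compute and a shell command to move; the robot and the scene stay as the last step left them, time stands still between calls to the robot, and variables do not carry over. Pictures are saved under pics/ and viewed, at most 10 in all, crops included, and the job is handed in when it is done.

```bash
mkdir -p pics; ls
python3 - <<'E'
from rig import r,cams
import cv2,json
s=r.sense();print({k:s[k] for k in s}, r.finger_overhang)
for n in("scene","top"):
    f=cams.grab_frame(n);cv2.imwrite(f"pics/{n}0.png",f["image"][:,:,::-1])
    print(n,{k:f[k] for k in f if k!="image"})
E
```

```text
pics
{'clock': 0.0, 'qpos': array([-1.32242221e+00,  3.53655182e-01,  1.63415027e+00, -9.78875435e-06,
        1.15519790e+00, -2.40244529e-03]), 'qvel': array([ 0.00022751,  0.0006173 ,  0.00105926,  0.00180782, -0.00082794,
       -0.00065176]), 'joint_efforts': array([-1.75455050e-03, -6.05257416e+01, -3.42075849e+01, -1.38059215e-05,
        9.18369769e-03,  2.47789437e-06]), 'eef_pos': array([ 154.98063132, -605.00643605,  249.55036774]), 'tcp_rot': array([-3.14018194e+00,  5.56075496e-06,  2.50780524e-01]), 'contact_force': array([0.03690271, 0.03465497, 0.15044487]), 'wrist_torque': array([ 0.02409553, -0.00638373, -0.02990425]), 'grasp_force': 0.0, 'opening': 0.9993608154775347} 19.0
scene {'fx': 457.06329622457594, 'fy': 457.06329622457594, 'cx': 318.43856287777925, 'cy': 238.08050298203398, 'position': array([ 894.31522572, -462.35031097,  663.90361357]), 'orientation': array([-2.32625533, -0.01985686,  0.64153066])}
top {'fx': 549.0896410810554, 'fy': 549.0896410810554, 'cx': 319.4470422604773, 'cy': 241.53605685674748, 'position': array([ 428.78195295,   -4.37136597, 1081.5151374 ]), 'orientation': array([-2.99994102e+00,  3.24310401e-04, -1.56645070e+00])}
```

View pics/top0.png

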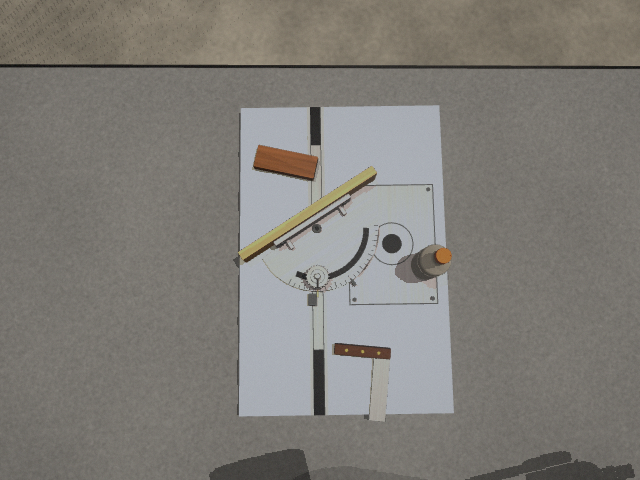

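View pics/scene0.png

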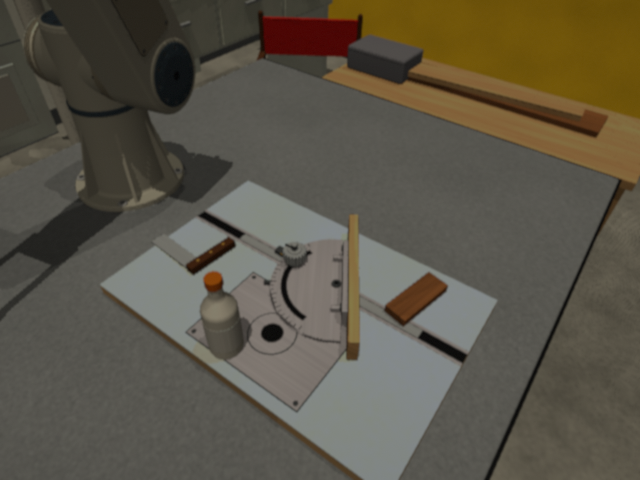

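The top view shows the knob near (317,276), the pivot at (317,228), and the fence running from its left end (241,259) to its right end (375,170). The bottle is at (435,258), the try square stock at (362,351) and the offcut at (286,163). In the scene view the knob is at (293,252). I'll enlarge the knob in both.

```bash
cat > h.py <<'E'
import numpy as np,cv2
from scipy.spatial.transform import Rotation as R
from rig import r,cams
def ray(f,p):
    d=R.from_euler('xyz',f["orientation"]).apply([(p[0]-f["cx"])/f["fx"],(p[1]-f["cy"])/f["fy"],1]);return np.array(f["position"]),d
def at_z(f,p,z):
    o,d=ray(f,p);return o+d*(z-o[2])/d[2]
def tri(f,p,g,q):
    a,u=ray(f,p);b,v=ray(g,q)
    t=np.linalg.lstsq(np.c_[u,-v],b-a,rcond=None)[0]
    x,y=a+t[0]*u,b+t[1]*v;return (x+y)/2,np.linalg.norm(x-y)
def proj(f,P):
    c=R.from_euler('xyz',f["orientation"]).inv().apply(np.atleast_2d(P)-f["position"])
    return c[:,:2]/c[:,2:]*[f["fx"],f["fy"]]+[f["cx"],f["cy"]]
E
python3 - <<'E'
import cv2,numpy as np
a=cv2.imread("pics/top0.png")[246:306,278:358];b=cv2.imread("pics/scene0.png")[222:282,253:333]
u=lambda i:cv2.resize(i,None,fx=5,fy=5,interpolation=cv2.INTER_CUBIC)
cv2.imwrite("pics/k0.png",np.hstack([u(a),u(b)]))
E
```

```text
(no output)
```

View pics/k0.png

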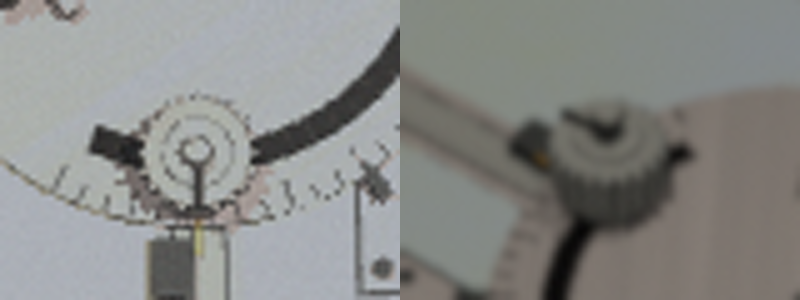

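The left crop puts the stud end at top-image (318,275.4). The right crop puts it at scene (295,244.4). The black line points towards the robot.

Run:
```python
from h import *
t=cams.grab_frame("top");s=cams.grab_frame("scene")
np.set_printoptions(precision=1,suppress=True)
print("stud",tri(t,(318,275.4),s,(295,244.4)),at_z(t,(318,275.4),81),"rimtop",at_z(t,(317,276),68))
P=at_z(t,(317,228.5),40);K=at_z(t,(318,275.4),81);print("pivot",P)
c=[at_z(t,p,25)[:2] for p in[(241,108),(439,105.5),(453,413),(239,415)]];print("corners",c)
c=np.array(c);print("yaw",[np.arctan2(*(c[i]-c[j])[::-1]) for i,j in((0,3),(1,2))],"centre",c.mean(0))
for p in [(376.5,172),(373,166.5),(242,262),(238,256)]:print("fence top corner",at_z(t,p,77))
print("bottle",at_z(t,(443,256),190),"sq",at_z(t,(335,350),43),at_z(t,(390,352),43))
```

```text
stud (array([509.5,  -0.6,  81.8]), np.float64(1.3952143170413056)) [509.   -1.1  81. ] rimtop [509.    0.8  68. ]
pivot [602.6   1.4  40. ]
corners [array([850.4, 155.8]), array([ 857.3, -243. ]), array([ 258.3, -253.3]), array([252.9, 144.8])]
yaw [np.float64(0.01828944053314789), np.float64(0.017085303980964816)] centre [554.7 -48.9]
fence top corner [ 704.7 -110.2   77. ]
fence top corner [ 715.3 -103.7   77. ]
fence top corner [533.4 138.8  77. ]
fence top corner [544.5 146.4  77. ]
bottle [ 532.9 -205.5  190. ] sq [373.4 -33.2  43. ] [ 370.2 -135.3   43. ]
```

The stud triangulates to (509.5, -0.6, 81.8), which agrees with the text. The knob axis is at about (509, 0), the pivot at (603, 2), and the fence stands at about 0.585 rad. I'll shut the gripper and go to the robot side of the knob.

```bash
python3 -m crank '[[0.030,-0.034,0,0,0,0.05,1],[0.060,-0.068,0,0,0,0.1,1],[0.089,-0.102,0,0,0,0.15,1],[0.118,-0.136,0,0,0,0.2,1],[0.148,-0.170,0,0,0,0.2508,1]]' 40
python3 -m crank '[[0.020,-0.040,0,0,0,0,1],[0.040,-0.080,0,0,0,0,1],[0.060,-0.120,0.01,0,0,0,1],[0.080,-0.160,0.02,0,0,0,1],[0.100,-0.200,0.03,0,0,0,1]]'
python3 -m crank '[[0.020,-0.040,0.01,0,0,0,1],[0.040,-0.080,0.03,0,0,0,1],[0.060,-0.120,0.05,0,0,0,1],[0.080,-0.160,0.07,0,0,0,1],[0.100,-0.204,0.09,0,0,0,1]]'
python3 - <<'E'
from h import *
s=r.sense();print(s["clock"],s["eef_pos"],s["tcp_rot"],s["contact_force"],s["opening"])
a=[]
for n in("scene","wrist"):
    f=cams.grab_frame(n);a.append(f["image"][:,:,::-1])
    print(n,proj(f,[s["eef_pos"],s["eef_pos"]-[0,0,19]]), proj(f,[[509,0,68]]))
cv2.imwrite("pics/a1.png",np.hstack([a[0][100:400,100:500],cv2.resize(a[1],(400,300))]))
E
```

```text
clock: 0.7
eef_pos: [256.6, -402.4, 250.2]
tcp_rot: [3.142, -0.0, -0.003]
contact_force: [0.9, -0.8, -1.0]
opening: 0.143
grasp_force: 0.0
clock: 1.2
eef_pos: [356.8, -202.4, 220.2]
tcp_rot: [3.141, -0.001, -0.0]
contact_force: [0.2, 0.2, -0.7]
opening: 0.002
grasp_force: 0.0
clock: 1.7
eef_pos: [456.1, -0.2, 130.5]
tcp_rot: [3.141, -0.001, 0.0]
contact_force: [0.7, -0.7, -0.1]
opening: 0.003
grasp_force: 0.0
1.7 [ 4.56075255e+02 -1.78610835e-01  1.30505973e+02] [ 3.14147834e+00 -6.60002427e-04  7.02341278e-05] [ 0.70854208 -0.7056247  -0.06886752] 0.0025810508370778373
scene [[271.28997609 212.29674702]
 [271.81693354 220.23881499]] [[294.73447564 249.52891235]]
wrist [[332.92729084 339.15950915]
 [331.53918916 315.30540749]] [[329.91334143 189.86620371]]
```

View pics/a1.png

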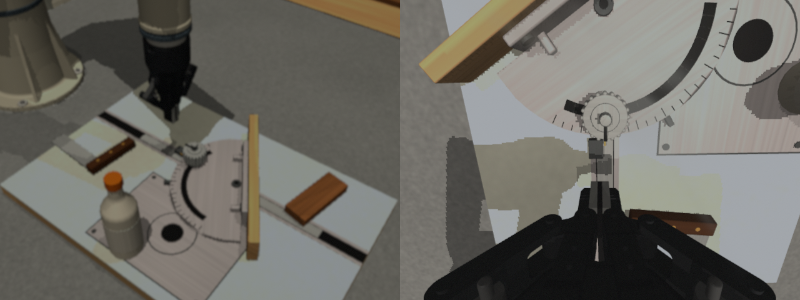

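The closed fingertips sit where the calibration puts them, at scene (273,220), so the 19 mm overhang holds when shut. The wrist view shows the knob directly ahead. Next I lower beside it and feel for the rim.

```bash
python3 -m crank '[[0,-0.008,0.03,0,0,0,1],[0,-0.008,0.0575,0,0,0,1],[0.006,-0.008,0.0575,0,0,0,1],[0.012,-0.008,0.0575,0,0,0,1],[0.015,-0.008,0.0575,0,0,0,1]]'
for i in 1 2 3; do python3 -m crank '[[0.001,0,0,0,0,0,1],[0.002,0,0,0,0,0,1]]' ; done
```

```text
clock: 2.3
eef_pos: [472.3, 5.6, 75.1]
tcp_rot: [3.142, -0.003, -0.001]
contact_force: [-0.5, 1.4, 0.5]
opening: 0.0
grasp_force: 0.0
clock: 2.5
eef_pos: [473.1, 5.8, 74.6]
tcp_rot: [-3.142, -0.002, -0.0]
contact_force: [0.8, -0.0, -0.1]
opening: 0.002
grasp_force: 0.0
clock: 2.7
eef_pos: [474.5, 6.0, 74.0]
tcp_rot: [3.142, -0.0, -0.0]
contact_force: [0.1, -0.1, -0.5]
opening: -0.002
grasp_force: 0.0
clock: 2.9
eef_pos: [475.1, 6.0, 73.5]
tcp_rot: [-3.142, 0.003, 0.0]
contact_force: [-6.0, 0.6, 5.0]
opening: 0.007
grasp_force: 3.2
```

Contact came at TCP x ≈ 475, as predicted (rim radius 22.5 plus half the 11 mm pad). Stiffness is about 3–4 N/mm. First I'll stroke along the flat and see how the knob turns and how wide the finger is.

```bash
python3 -m crank '[[0.001,0,0,0,0,0,1],[0.001,0.004,0,0,0,0,1],[0.001,0.008,0,0,0,0,1],[0.001,0.012,0,0,0,0,1],[0.001,0.016,0,0,0,0,1]]'
python3 - <<'E'
from h import *
s=r.sense();e=s["eef_pos"];print(e)
f=cams.grab_frame("wrist");t=cams.grab_frame("top");im=f["image"][:,:,::-1]
print(proj(f,[e+[11,14.5,-19],e+[11,-14.5,-19],e+[11,0,-19]]),proj(f,[[509,0,68]]),proj(t,[[509,0,68]]))
a=cv2.resize(im[200:350,230:430],(800,600),interpolation=cv2.INTER_CUBIC)
cv2.imwrite("pics/a2.png",a);cv2.imwrite("pics/w2.png",im);cv2.imwrite("pics/t2.png",t["image"][:,:,::-1])
E
```

```text
clock: 3.4
eef_pos: [476.2, -9.9, 73.2]
tcp_rot: [-3.141, 0.002, 0.0]
contact_force: [-2.2, 1.8, -0.3]
opening: -0.0
grasp_force: 1.1
[476.17518563  -9.91262268  73.24851736]
[[291.24555438 289.62124331]
 [352.14625574 289.64378759]
 [321.69064079 289.6325135 ]] [[298.12152689 257.99764296]] [[317.44805704 275.98168552]]
```

View pics/a2.png

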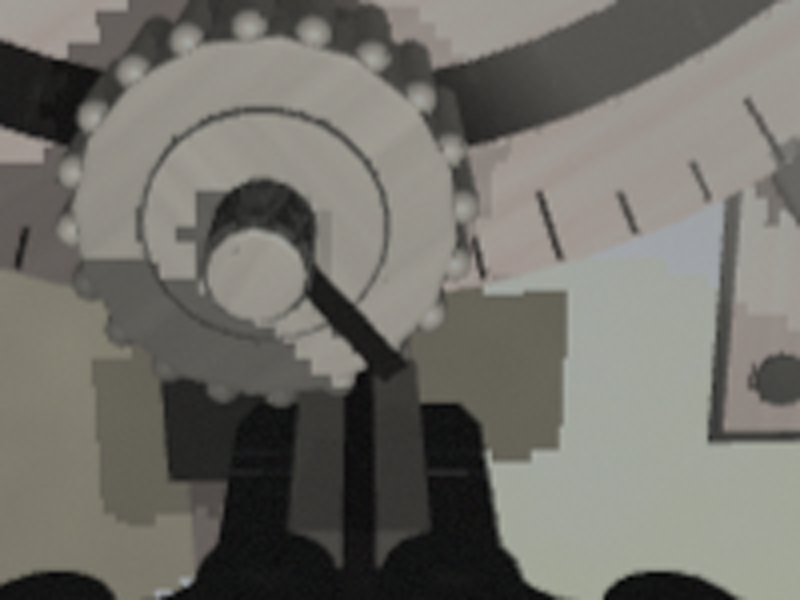

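The crop shows the knob's line now pointing lower right, from stud (265,275) to (395,370). That is about 0.7 rad anticlockwise for 16 mm of stroke, so there is no slip. I'll carry the fingertip on round the rim, with the orientation fixed and the path a rounded rectangle.

```bash
python3 -m crank '[[0.0005,0.003,0,0,0,0,1],[0.003,0.013,0,0,0,0,1],[0.010,0.020,0,0,0,0,1],[0.020,0.0225,0,0,0,0,1],[0.031,0.0225,0,0,0,0,1]]'
python3 - <<'E'
from h import *
s=r.sense();print(s["eef_pos"]-[509,0,0],s["contact_force"])
f=cams.grab_frame("wrist");im=f["image"][:,:,::-1];cv2.imwrite("pics/w3.png",im)
c=proj(f,[[509,0,69]])[0];print(c)
t=cams.grab_frame("top");it=t["image"][:,:,::-1]
x,y=map(int,c);a=im[max(y-60,0):y+60,max(x-53,0):x+53]
cv2.imwrite("pics/a3.png",np.hstack([cv2.resize(a,(398,450)),cv2.resize(it[246:306,288:348],(400,450))[:,:398]]))
E
```

```text
clock: 4.0
eef_pos: [509.2, -34.0, 73.8]
tcp_rot: [3.14, 0.0, -0.0]
contact_force: [-3.3, -9.6, 1.3]
opening: -0.002
grasp_force: 4.8
[  0.24266914 -33.9924854   73.78995198] [-3.30037024 -9.62519097  1.31273721]
[245.71092082 327.11179996]
```

View pics/a3.png

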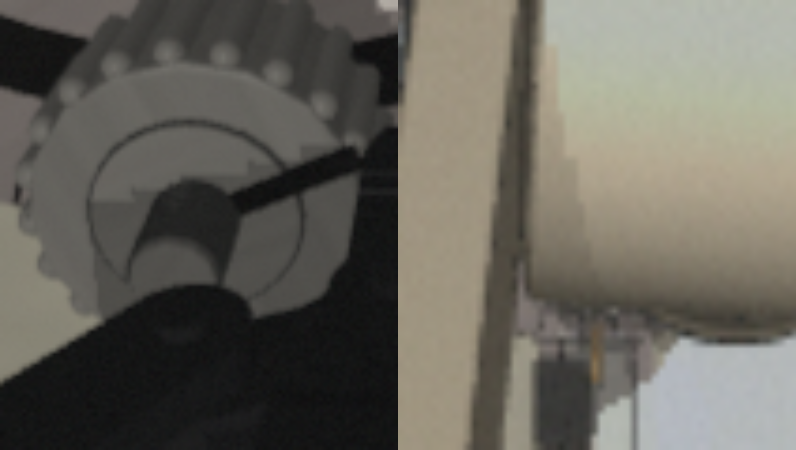

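The left half shows the line pointing right and slightly up, from the stud (190,200) to (355,155). The total is about 110° (≈1.9 rad), with some slip at the corner. I'll add a line-angle reader and go on with a little more press at the corners.

```bash
cat >> h.py <<'E'
def line(n="wrist",z=69.5,C=(509,0.),save=None):
    """turn of black line, deg anticlockwise from its start direction (-x); candidates"""
    f=cams.grab_frame(n);g=cv2.cvtColor(f["image"],cv2.COLOR_RGB2GRAY).astype(np.float32)
    if save:cv2.imwrite(save,f["image"][:,:,::-1])
    a=np.arange(0,360,2);rr=np.arange(8,19,1.)
    A=np.radians(a+180)[:,None]
    P=np.stack([C[0]+rr*np.cos(A),C[1]+rr*np.sin(A),np.full((180,len(rr)),z)],-1).reshape(-1,3)
    m=proj(f,P).astype(np.float32).reshape(180,-1,2)
    v=np.median(cv2.remap(g,m[...,0],m[...,1],1,borderMode=cv2.BORDER_REPLICATE),1)
    c=np.minimum(np.roll(v,11),np.roll(v,-11))-v
    o=[]
    for i in np.argsort(-c):
        if all(min(abs(a[i]-b),360-abs(a[i]-b))>20 for b,_ in o):o.append((int(a[i]),round(float(c[i]))))
        if len(o)==3:break
    s=r.sense();print(n,"line",o,"pos",np.round(s["eef_pos"]-[509,0,0],1),"F",np.round(s["contact_force"],1),"t",s["clock"])
E
python3 -c "
from h import *
line()"
python3 -m crank '[[0.011,-0.0005,0,0,0,0,1],[0.020,-0.0035,0,0,0,0,1],[0.027,-0.010,0,0,0,0,1],[0.0295,-0.0195,0,0,0,0,1],[0.0295,-0.0325,0,0,0,0,1]]'>/dev/null
python3 -c "
from h import *
line(save='pics/w4.png');line('scene');line('top')"
```

```text
wrist line [(124, 63), (256, 3), (16, 1)] pos [  2.2 -34.   74. ] F [ 2.9 -8.5 -0.9] t 4.15
wrist line [(200, 1), (306, 1), (26, 1)] pos [31.6  2.2 74.3] F [ 6.4 -0.2 -1.5] t 4.7
scene line [(308, 3), (76, 0), (264, 0)] pos [31.6  1.8 74.4] F [ 6.2  2.4 -0.4] t 4.75
top line [(244, 18), (126, 9), (206, 5)] pos [31.6  1.6 74.4] F [ 5.7  2.5 -2.3] t 4.8
```

```bash
python3 -m crank '[[0,-0.013,0,0,0,0,1],[-0.0025,-0.022,0,0,0,0,1],[-0.009,-0.029,0,0,0,0,1],[-0.0185,-0.032,0,0,0,0,1],[-0.0295,-0.032,0,0,0,0,1]]'>/dev/null
python3 -c "
from h import *
line(save='pics/w5.png');line('top')"
python3 -m crank '[[-0.011,0.0,0,0,0,0,1],[-0.020,0.003,0,0,0,0,1],[-0.027,0.010,0,0,0,0,1],[-0.0295,0.019,0,0,0,0,1],[-0.0295,0.032,0,0,0,0,1]]'>/dev/null
python3 -c "
from h import *
line(save='pics/w6.png');line('top')"
```

```text
wrist line [(262, 59), (152, 2), (6, 1)] pos [-2.6 33.6 73.7] F [-0.3 11.8  4.1] t 5.35
top line [(76, 10), (4, 3), (184, 1)] pos [-2.2 33.6 73.8] F [-0.7 11.7  3.1] t 5.4
wrist line [(336, 99), (14, 8), (68, 3)] pos [-33.5  -2.   73.1] F [-9.6 -0.9  5.4] t 5.95
top line [(332, 1), (184, 1), (36, 1)] pos [-33.5  -1.7  73. ] F [-9.6 -0.6  5.3] t 6.0
```

The line reads 336° so far after one orbit, at roughly 70° per quarter. On with the second orbit, checking every quarter.

```bash
python3 -m crank '[[0,0.013,0,0,0,0,1],[0.0025,0.022,0,0,0,0,1],[0.0095,0.029,0,0,0,0,1],[0.0185,0.032,0,0,0,0,1],[0.0295,0.032,0,0,0,0,1]]'>/dev/null
python3 -c "
from h import *
line()"
python3 -m crank '[[0.011,0,0,0,0,0,1],[0.020,-0.003,0,0,0,0,1],[0.027,-0.010,0,0,0,0,1],[0.0295,-0.019,0,0,0,0,1],[0.0295,-0.032,0,0,0,0,1]]'>/dev/null
python3 -c "
from h import *
line('top')"
python3 -m crank '[[0,-0.013,0,0,0,0,1],[-0.0025,-0.022,0,0,0,0,1],[-0.009,-0.029,0,0,0,0,1],[-0.0185,-0.032,0,0,0,0,1],[-0.0295,-0.032,0,0,0,0,1]]'>/dev/null
python3 -c "
from h import *
line(save='pics/w7.png')"
```

```text
wrist line [(76, 62), (296, 3), (4, 2)] pos [  2.1 -33.9  74. ] F [  0.2 -11.5  -0.3] t 6.55
top line [(242, 15), (126, 7), (204, 5)] pos [31.5  2.2 74.3] F [ 7.5  0.1 -1.3] t 7.1
wrist line [(238, 60), (142, 15), (106, 2)] pos [-2.5 33.7 73.9] F [ 1.3 15.4  4.6] t 7.65
```

Now 360+238 = 598°. One more quarter to go, then check.

```bash
python3 -m crank '[[-0.011,0.0,0,0,0,0,1],[-0.020,0.003,0,0,0,0,1],[-0.027,0.010,0,0,0,0,1],[-0.0295,0.019,0,0,0,0,1],[-0.0295,0.032,0,0,0,0,1]]'>/dev/null
python3 -c "
from h import *
line(save='pics/w8.png')"
```

```text
wrist line [(324, 110), (48, 3), (14, 3)] pos [-33.6  -2.   73.1] F [-9.6 -0.4  5.7] t 8.2
```

684°. I'll do one last 13 mm flat stroke (≈ +33°), back straight off and look.

```bash
python3 -m crank '[[0,0.005,0,0,0,0,1],[0,0.010,0,0,0,0,1],[0,0.012,0,0,0,0,1],[-0.015,0.012,0,0,0,0,1],[-0.030,0.012,-0.03,0,0,0,1]]'
python3 -m crank '[[0,0,-0.03,0,0,0,1],[-0.04,-0.04,-0.06,0,0,0,1],[-0.08,-0.08,-0.06,0,0,0,1]]'
python3 -c "
from h import *
line(z=71);line('top',z=71)
t=cams.grab_frame('top');s=cams.grab_frame('scene')
a=t['image'][:,:,::-1];b=s['image'][:,:,::-1]
cv2.imwrite('pics/t9.png',np.hstack([cv2.resize(a[90:390,190:490],(400,400)),b[100:500,150:550][:380].copy() if 0 else cv2.resize(b[150:450,150:450],(400,400))]))"
```

```text
clock: 8.7
eef_pos: [446.3, -13.0, 101.4]
tcp_rot: [3.142, 0.006, -0.001]
contact_force: [0.3, 0.3, 0.3]
opening: 0.001
grasp_force: 0.0
clock: 9.0
eef_pos: [384.2, 53.9, 164.1]
tcp_rot: [-3.141, -0.005, -0.004]
contact_force: [0.5, 1.6, -0.4]
opening: -0.002
grasp_force: 0.0
wrist line [(350, 100), (232, 4), (134, 2)] pos [-132.2   57.1  162.7] F [-5.5 -0.2 -0.7] t 9.05
top line [(356, 106), (304, 5), (46, 3)] pos [-130.2   55.8  162.3] F [-0.7 -0.6  1. ] t 9.1
```

View pics/t9.png

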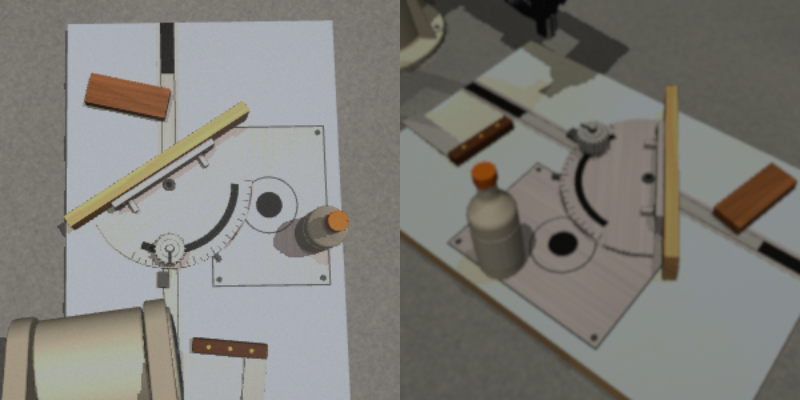

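The line reads 350–356° in both views, so the knob is about 1.98 turns off (≈714°). The crops show the bystanders unmoved and the fence still at its angle, with its left end at (68,222). Next I go behind the fence's left end and push along +x.

```bash
python3 -m crank '[[0.042,-0.018,0.0,0,0,0,1],[0.084,-0.036,0.02,0,0,0,1],[0.126,-0.054,0.05,0,0,0,1],[0.126,-0.054,0.08,0,0,0,1],[0.126,-0.054,0.095,0,0,0,1]]'
python3 -m crank '[[0,0,0,0,0,0,1],[0.015,0,0,0,0,0,1],[0.030,0,0,0,0,0,1],[0.040,0,0,0,0,0,1],[0.050,0,0,0,0,0,1]]'
```

```text
clock: 9.7
eef_pos: [509.6, 107.3, 63.5]
tcp_rot: [3.141, 0.002, -0.001]
contact_force: [-0.2, -1.2, 0.4]
opening: 0.001
grasp_force: 0.0
clock: 10.2
eef_pos: [559.0, 107.7, 67.3]
tcp_rot: [3.141, 0.0, -0.001]
contact_force: [-3.9, 0.1, -0.2]
opening: -0.0
grasp_force: 1.0
```

The fence is swinging, at about 4 N. I'll keep pushing until it meets the stop.

```bash
python3 -m crank '[[0.010,0,0,0,0,0,1],[0.020,0,0,0,0,0,1],[0.030,0,0,0,0,0,1],[0.040,0,0,0,0,0,1],[0.044,0,0,0,0,0,1]]'
for i in 1 2 3; do python3 -m crank '[[0.002,0,0,0,0,0,1],[0.004,0,0,0,0,0,1],[0.004,0,0,0,0,0,1]]'; done
```

```text
clock: 10.7
eef_pos: [603.9, 108.3, 67.0]
tcp_rot: [3.141, -0.001, 0.0]
contact_force: [-1.8, -0.7, 0.6]
opening: -0.002
grasp_force: 0.9
clock: 11.0
eef_pos: [606.7, 108.5, 66.8]
tcp_rot: [-3.142, -0.0, -0.0]
contact_force: [-0.3, 0.4, -0.2]
opening: 0.001
grasp_force: 0.0
clock: 11.3
eef_pos: [610.0, 108.4, 66.7]
tcp_rot: [3.141, 0.001, 0.0]
contact_force: [-3.2, -1.5, 2.3]
opening: -0.002
grasp_force: 1.6
clock: 11.6
eef_pos: [610.2, 108.3, 66.6]
tcp_rot: [3.141, 0.009, -0.0]
contact_force: [-18.3, 0.7, 13.6]
opening: -0.003
grasp_force: 9.3
```

The force rose to 18 N at TCP x ≈ 610, which is the predicted stop. I'll back off and check.

```bash
python3 -m crank '[[0,0,0,0,0,0,1],[0,0,0,0,0,0,1],[-0.006,0,0,0,0,0,1],[-0.020,0,0,0,0,0,1],[-0.045,0,0,0,0,0,1]]'
python3 -m crank '[[-0.01,0,-0.03,0,0,0,1],[-0.05,0,-0.07,0,0,0,1],[-0.1,0,-0.11,0,0,0,1],[-0.145,0,-0.11,0,0,0,1],[-0.190,0,-0.11,0,0,0,1]]'
python3 -m crank '[[0,0,0,0,0,0,1],[0,0,0,0,0,0,1],[0,0,0,0,0,0,1]]'
python3 -c "
from h import *
line('top',z=71)
t=cams.grab_frame('top');a=t['image'][:,:,::-1]
P=np.array([603,2,77.])
y=.0177;n=np.array([np.cos(y),np.sin(y),0]);u=np.array([-np.sin(y),np.cos(y),0])
print('square corners',proj(t,[P+b*n+c*u for b in(20,38) for c in(-150,150)]))
cv2.imwrite('pics/t10.png',cv2.resize(a[125:305,220:460],(800,600),interpolation=cv2.INTER_CUBIC))"
```

```text
clock: 12.1
eef_pos: [571.3, 108.8, 67.3]
tcp_rot: [-3.141, -0.004, -0.0]
contact_force: [-0.6, 0.4, -0.1]
opening: -0.004
grasp_force: 0.0
clock: 12.6
eef_pos: [386.9, 108.9, 178.3]
tcp_rot: [-3.14, -0.005, -0.0]
contact_force: [-0.8, 0.8, -0.3]
opening: -0.0
grasp_force: 0.0
clock: 12.9
eef_pos: [388.3, 108.9, 177.1]
tcp_rot: [-3.141, -0.003, 0.0]
contact_force: [0.7, -0.0, 0.7]
opening: 0.002
grasp_force: 0.0
top line [(356, 106), (306, 3), (46, 3)] pos [-120.7  108.8  176.9] F [-0.3 -0.3  0.1] t 12.95
square corners [[397.0368847  213.34831279]
 [235.84984906 215.4743368 ]
 [396.71565827 203.86988253]
 [235.92838965 205.98628877]]
```

View pics/t10.png

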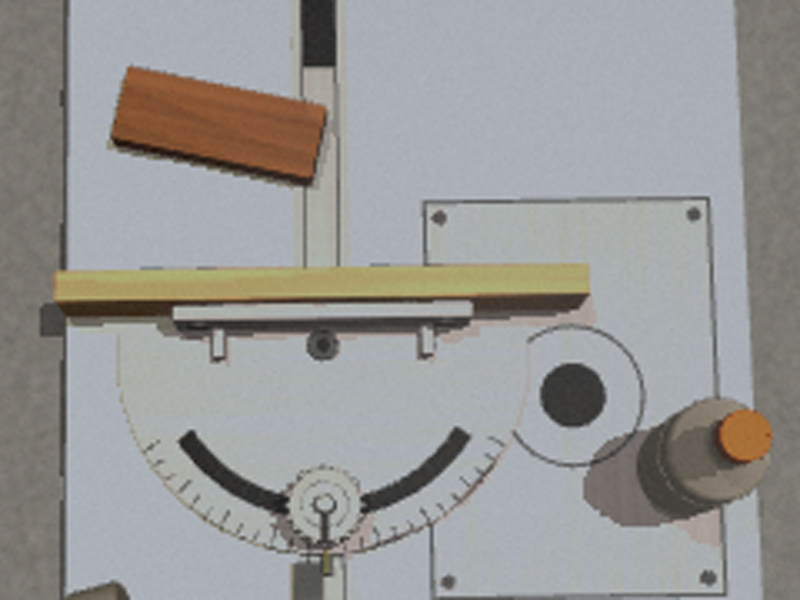

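The fence's front edge runs from (57,271) to (588,264), a slope of 0.013, the same as the predicted square edge. The knob line is unchanged at 356° and the bystanders are in place.

```bash
python3 -c "
from rig import sign_off
print(sign_off())"
```

```text
the job is handed in; nothing more can be done
None
```

The job is handed in at about 13 s, with no verdict shown: the lock knob is backed off about 1.98 turns (read from its line), the gauge is square against its stop, the bystanders look unmoved in the top view, and the robot is clear of everything.

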